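# Index the mitre fence one hole over

### The arm

A 6-joint arm with a two-finger parallel gripper is mounted at the origin on a cart in front of the work surface, level with it; the furniture and walls round the work are solid. World frame = base frame: x ahead of the robot, y to its left, z up, the work surface at z = 0. Lengths are in m, angles in rad, forces in N, time in s.
With the tool pointing down it reaches from about 0.25 to 0.725 m from the base axis. Payload 4 kg.
Tool frame: the origin (TCP) lies midway between the tips of the shut fingers; the grasp point (between the pads) lies 19 mm behind it (bot.grip_point_offset is the distance from the TCP to the grasp point, in m); z points along the fingers, y is the line along which they close (so a half turn about z gives the same grasp; the last joint's range is limited). The gripper opens to 85 mm and grips with 20 to 120 N. Pads are 22 mm wide; open, the fingers measure 114 mm over their backs; the gripper's body (76 mm by 85 mm) begins 54 mm behind the grasp point. The pads swing forward as they close: fully open they stand 13 mm farther back than shut.
Start: joints at [-1.342, 0.241, 0.005, 1.335, 0, 1.571], TCP at [0.113, -0.487, 0.231] pointing down, gripper open.
Joint ranges: [-2.72, 2.72], [-1.05, 1.87], [-1.09, 1.28], [-1.99, 2.15], [-1.42, 1.44], [-3.14, 3.14]. Speed limits (rad/s): [2.79, 2.79, 3.14, 3.14, 3.14, 3.14].

### API

Orientations are given as a unit quaternion [x, y, z, w].
In Python, from workcell import bot gives the robot as it stands.
- The arm moves only by the tool step_arm, never from a script. Its argument "targets" is text: rows parted by semicolons, each of 7 numbers parted by spaces: the opening, from -1 (shut) to 1 (fully open), so that 0 is half open, then the shift along the world's x, y, z normalised to -1 to 1, where 1 is 0.5 m, then the turn, a rotation vector about the world's x, y, z normalised to -1 to 1, where 1 is pi/4 rad. In form: gripper x y z wx wy wz; .... A call has 1 to 10 rows; each row is the pose to reach, as a shift and turn from the pose commanded when the call began; what a row does not reach only later rows make up. A row lasts 1/12 s, in which the tool goes at most 41.7 mm and 7.16 degrees, less where a joint would pass 70% of its speed; a pose out of reach is approached as far as the arm can. A call with a number of a shift or a turn outside -1 to 1 is refused whole. A call with a gripper value outside its range is refused whole. The fingers move at their own pace and stop on an object; the grip force is fixed at half the most. Time passes only in rows, so rows that repeat a pose let the fingers close. It gives the time, the measured TCP pose, the force, the opening and the grip force at its end, in the units of the state.
- bot.get_obs(): the state, without advancing time (a new reading comes with each control period).
- bot.camera(name): name is "side" or "top"; returns the picture (420x560x3 uint8, red, green, blue); there is no depth.
- bot.camera_info(name): a dict with "vertical_fov" (degrees; the focal length in pixels is half the picture's height over the tangent of half this angle, whatever the lens; pixels are square), "cx", "cy" (the principal point, pixels), "pose" (4x4, takes a point from camera to world coordinates). Camera axes: x right, y up, looking along -z (the intrinsics and any distortion apply to the point x, -y, -z); pixel columns grow to the right and rows downward; lengths in m; the calibration is good to about 2 mm. A picture is of the moment at which its call begins. camera_info takes no time and is no camera call.
- bot.job_done(): hands the job in; it is judged then, once.
The state is a dict: "clock": time; "joint_pos": joint angles; "joint_vel": joint speeds; "tau": joint torques, N m; "eef_pos": TCP position; "tool_rot": TCP orientation; "ft_force": force on the tool from outside, world axes, zero at the start; "ft_torque": the same for the moment, N m; "grip_width": finger opening in m; "grasp_force": force on a finger pad.
Only numpy, scipy, OpenCV 4.12 (cv2) and the standard library are available. Lean on these libraries where they do the work, as an engineer would, in place of code of your own. Each camera call takes 0.05 s, during which the arm holds its last target. There are 200 camera calls.

### The job

The next cut on the mitre jig is for the dowel that lies close beside its board: hook a fingertip under the pull ring of the fence's spring index pin, lift the pin out of its hole, swing the front end of the fence one hole over toward the side where that dowel lies, and release so that the pin drops fully into that next hole. Never swing the wrong way or as far as a second hole. Do not pinch the ring or force anything, and leave the dowel, the chisel and the bit holder next to the jig where they lie.

Things in the scene. Friction and masses are not known exactly. Their poses are not given: they have to be found in the camera images.
- mitre_jig: Mitre jig fixed on the bench: plywood board 280 x 310 mm, 18 mm thick, lying flat. Origin on the bench under the fence's pivot, at the board's far side; -x points from the pivot to the front edge (toward the robot), +y to the robot's left, z up. Board: x -237 to +43, y -155 to +155 mm. Five 13 mm holes on an arc of radius 200 mm about the pivot, at -30, -15, 0, 15, 30 degrees from -x (52 mm apart).
- hole_left (a point): Centre of the next hole to the left (jig's +y) of the middle one, in the board's top face, 18 mm above the bench.
- hole_right (a point): Centre of the next hole to the right (jig's -y) of the middle one, in the board's top face, 18 mm above the bench.
- fence_pivot (a point): Top of the black pivot knob, 42 mm above the bench. The fence is an aluminium bar 40 mm wide, its top 30 mm above the bench, that reaches 235 mm forward from the pivot. A wooden strip on it stands up to 66 mm above the bench, 23 to 133 mm from the pivot; the dark steel pin housing, 34 mm across and up to 55 mm above the bench, is centred 200 mm from it.
- fence_arm (a joint): Fence angle, rad: 0 at the start (middle hole, along the jig's -x); positive when the front end with the ring swings to the jig's +y (left), negative to the right. Next holes at +0.262 and -0.262. At angle q the ring is at x = -200 cos q, y = 200 sin q mm in the jig's frame. Light friction (about 1 N at the ring); it stays where left, and is locked, with 0.008 of play, while the pin is in a hole.
- index_pin (a joint): Lift of the spring pin, m: 0 fully down in a hole, 0.026 at the upper stop. It clears the board when lifted over 0.012, and reads about 0.012 when resting on the board between holes. A spring and its weight press it down, about 6 N at the bottom, 10 N at the top. The pin is 10 mm thick with a round tip and drops in when let go within about 3 mm (0.015 rad) of a hole's centre.
- ring_bar (a point): Centre of the top bar of the steel pull ring, 118 mm above the bench with the pin down. The ring stands upright on the pin, rigid with it, its opening facing along the fence, and turns with it. D-shaped, 8 mm round bar; opening 54 wide, 46 high (68 to 114 mm above the bench), top bar 36 mm long. Shut fingers tilted 45 degrees fit in from the robot's side, pointing to the pivot and down.
- dowel_mid (a point): Centre of the loose dowel, a round light-brown beech rod 26 mm thick and 250 mm long with a white band near one end, lying along the left or right edge of the board, about 75 mm from it (not the similar dowel at the far right of the bench). Its side (sign of y in the jig's frame) tells which way to swing.
- chisel_mid (a point): Middle of a loose chisel with a yellow and black handle, 268 mm long, 31 mm thick, lying along the other edge of the board; leave it alone.
- holder_mid (a point): Middle of a loose black screwdriver-bit holder, 26 x 77 mm, 28 mm high, lying on the bench in front of the jig; leave it alone.

How it is judged:
By the outcome, as a careful person would: the job done as asked, in the order asked, and still so for the second after the job is handed in, with the robot touching nothing.
It also fails if it takes over 40 s, if anything falls off the work surface, if the arm or the gripper's body presses on something with over 40 N, if the wrist force passes 120 N, or if a joint passes its speed limit or range.

## Working session

There is one attempt and no reset: what is moved stays moved. The work goes in short steps, Python scripts to look and compute and a tool call to move; the robot and the scene stay as the last step left them, time stands still between calls to the robot, and variables do not carry over. Pictures are saved under pics/ and viewed, at most 10 in all, crops included, and the job is handed in when it is done.

Besides the shell and the picture viewer there is one more tool, called after "Call:" as name(argument=value, ...), one argument or row to a line, values as JSON. step_arm: Moves the arm, as the interface text tells. Scaled input: -1 to 1 covers 0.5 m each way for a shift and pi/4 rad each way for a turn. Its arguments: {"type":"object","properties":{"targets":{"type":"string"}},"required":["targets"]}

```bash
mkdir -p pics; python3 - <<'E'
from workcell import bot
import cv2
for n in ("top","side"):
    cv2.imwrite(f"pics/{n}0.png",cv2.resize(bot.camera(n),(800,600),interpolation=cv2.INTER_CUBIC)[:,:,::-1])
    print(n,bot.camera_info(n))
o=bot.get_obs();print(o)
E
```

```text
top {'vertical_fov': 52.90677702421242, 'cx': 281.03278874212754, 'cy': 208.0224289342383, 'pose': array([[-9.34318938e-03,  9.99522349e-01, -2.94580813e-02,
         5.67451780e-01],
       [-9.99955970e-01, -9.31338426e-03,  1.14882834e-03,
         7.50479766e-03],
       [ 8.73925167e-04,  2.94675180e-02,  9.99565356e-01,
         1.19536868e+00],
       [ 0.00000000e+00,  0.00000000e+00,  0.00000000e+00,
         1.00000000e+00]])}
side {'vertical_fov': 46.41595167976193, 'cx': 280.96668261419677, 'cy': 208.23944413933197, 'pose': array([[ 0.86304232,  0.21718955, -0.45605554,  0.17061182],
       [-0.50508443,  0.38338515, -0.77324352, -0.78648094],
       [ 0.0069045 ,  0.89768844,  0.44057667,  0.55007238],
       [ 0.        ,  0.        ,  0.        ,  1.        ]])}
{'clock': 0.1, 'joint_pos': array([-1.34202448e+00,  2.41361320e-01,  3.84399887e-03,  1.33520341e+00,
        2.89425897e-05,  1.57078083e+00]), 'joint_vel': array([ 0.00031315, -0.00207794,  0.00360048, -0.00010859,  0.00154486,
        0.00013843]), 'tau': array([ 2.07460333e-03, -3.73137617e+01,  2.53010559e+01,  1.08352932e-02,
        2.19903786e-04,  5.80766901e-07]), 'eef_pos': array([ 0.113269  , -0.48641112,  0.23048445]), 'tool_rot': array([ 9.93463718e-01,  1.14144276e-01, -9.54386831e-05, -9.57569212e-04]), 'ft_force': array([-0.570846  ,  0.2014081 , -0.16419155]), 'ft_torque': array([-0.02254173,  0.03778822, -0.04116743]), 'grasp_force': 0.0, 'grip_width': 0.0855951066260881}
```

View pics/top0.png

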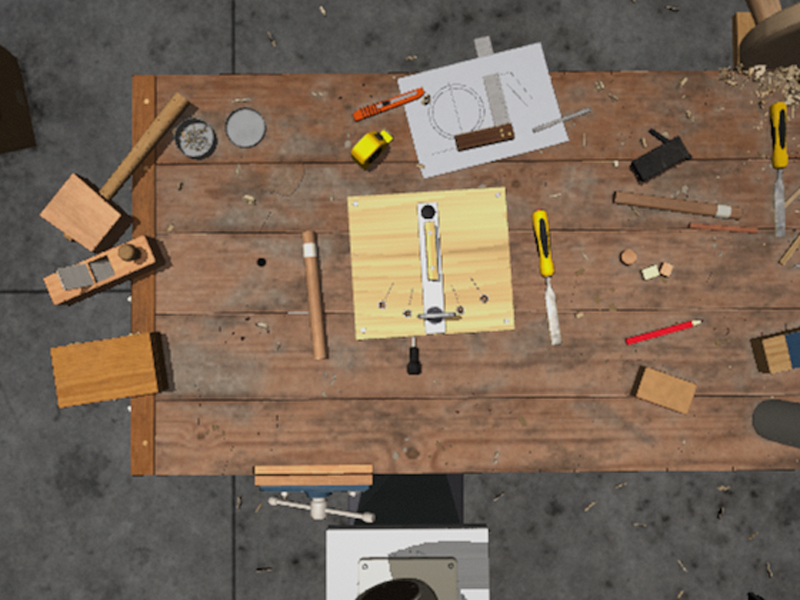

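View pics/side0.png

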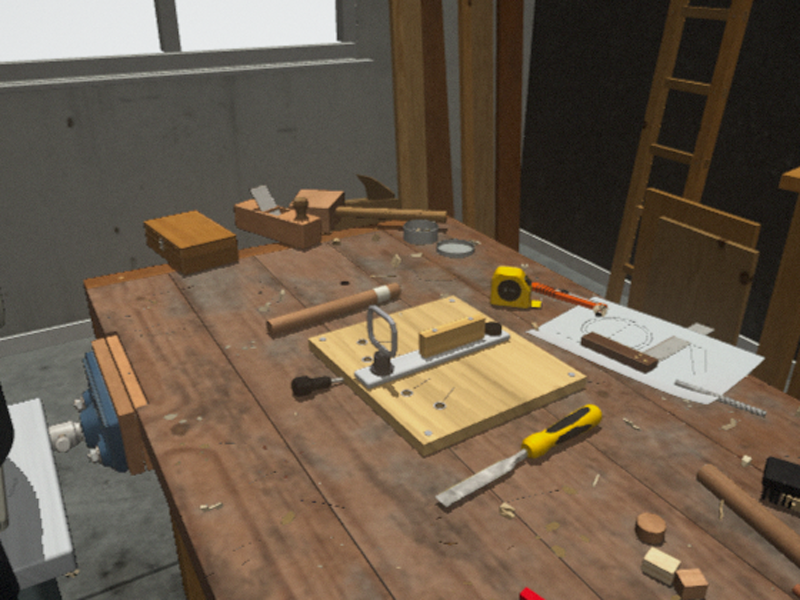

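The dowel with the white band is on the left of the board, at about (314,295) in the top view, and the chisel is on the right. So the fence swings left (+). The pivot knob is at about (428,211) and the ring at about (438,316). I'll enlarge both.

```bash
python3 - <<'E'
import cv2
t=cv2.imread("pics/top0.png");s=cv2.imread("pics/side0.png")
cv2.imwrite("pics/tc.png",cv2.resize(t[180:380,300:540],None,fx=3,fy=3,interpolation=cv2.INTER_CUBIC))
cv2.imwrite("pics/sc.png",cv2.resize(s[290:460,290:530],None,fx=3,fy=3,interpolation=cv2.INTER_CUBIC))
E
```

```text
(no output)
```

View pics/tc.png

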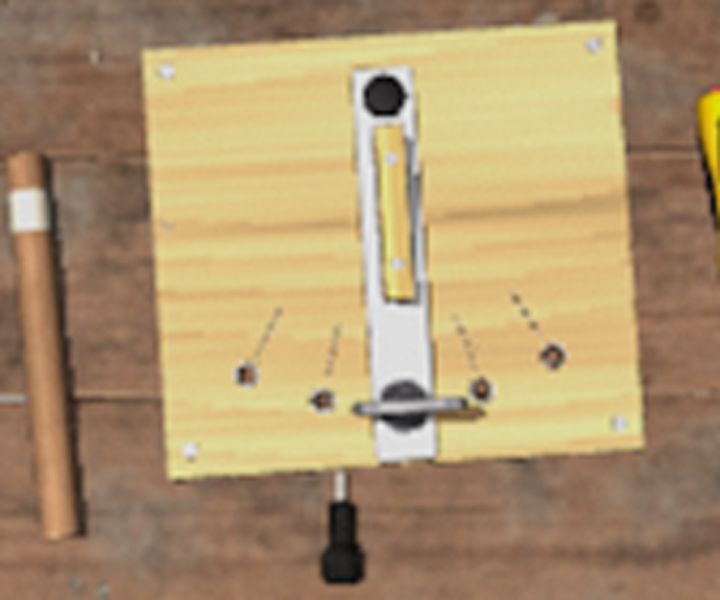

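View pics/sc.png

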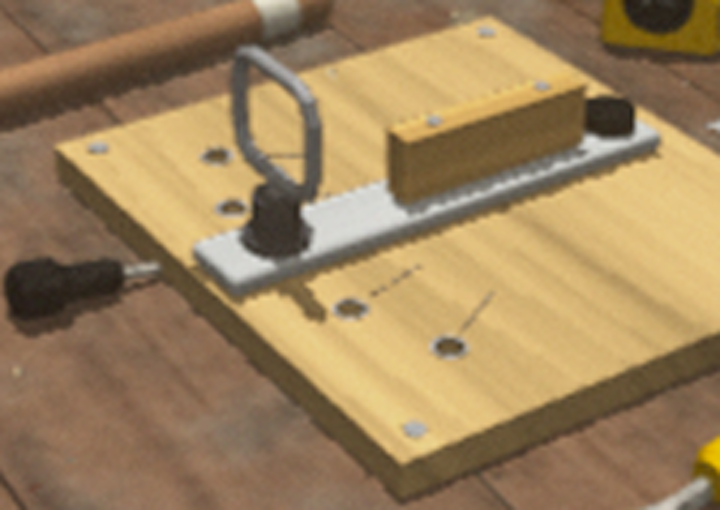

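The top crop shows board corners at (143,49), (615,21), (644,447) and (169,479), and the knob at (384,95). The side crop shows the upright ring with its top bar near (281,76). Next I fit the jig pose to these.

```bash
cat > h.py <<'E'
import numpy as np
from workcell import bot
from scipy.optimize import least_squares
I={n:bot.camera_info(n) for n in("top","side")}
def proj(n,P):
    c=I[n];T=np.linalg.inv(c["pose"]);f=210/np.tan(np.radians(c["vertical_fov"]/2))
    q=np.atleast_2d(P)@T[:3,:3].T+T[:3,3]
    return np.c_[c["cx"]+f*q[:,0]/-q[:,2], c["cy"]-f*q[:,1]/-q[:,2]]
def jig(p,P):
    c,s=np.cos(p[2]),np.sin(p[2]);P=np.asarray(P)
    return np.c_[p[0]+c*P[:,0]-s*P[:,1],p[1]+s*P[:,0]+c*P[:,1],P[:,2]]
H=lambda d:[-.2*np.cos(np.radians(d)),.2*np.sin(np.radians(d)),.018]
E
python3 - <<'E'
from h import *
z=.018
J={'top':[[.043,.155,z],[.043,-.155,z],[-.237,-.155,z],[-.237,.155,z],H(30),H(15),H(-15),H(-30),[0,0,.042],[-.2,0,.118]],
'side':[[-.237,.155,z],[.043,.155,z],[-.237,-.155,z],H(30),H(15),H(-15),H(-30),[-.2,0,.118]]}
U={'top':[(143,49),(615,21),(644,447),(169,479),(246,374),(322,400),(481,388),(553,355),(384,95),(410,407)],
'side':[(57,150),(490,17),(405,465),(217,156),(232,208),(351,308),(450,347),(281,76)]}
N={'top':np.array(U['top'])/3+[300,180],'side':np.array(U['side'])/3+[290,290]}
N={k:v*.7-.4 for k,v in N.items()}
for w in(['top'],['side'],['top','side']):
    r=least_squares(lambda p:np.concatenate([(proj(n,jig(p,J[n]))-N[n]).ravel() for n in w]),[.7,0,0])
    print(w,r.x,np.round(r.fun,1))
p=r.x
print(jig(p,[[-.2,0,.118],H(15)+np.array([0,0,.1]),[0,0,.042]]))
E
```

```text
['top'] [ 0.76709392 -0.04543433  0.05342341] [-0.2  0.2 -0.1 -0.1 -0.   0.1 -0.2 -0.3  0.1  0.1  0.1  0.1  0.   0.5
 -0.   0.   0.1 -0.2  0.3 -0.3]
['side'] [ 0.76997048 -0.04579168  0.05767663] [-0.2 -0.8  0.  -0.   0.1 -0.2  0.2  0.3  0.3  0.4  0.3  0.5  0.4  0.3
 -1.  -0.8]
['top', 'side'] [ 0.76873414 -0.04579692  0.05631016] [-0.1 -0.2 -0.  -0.9  0.3 -0.6  0.1 -0.8  0.4 -0.4  0.4 -0.5  0.3 -0.1
  0.3 -0.7  0.2 -0.8  0.7 -1.  -0.7 -0.8 -0.3  0.1 -0.7  0.  -0.3  0.4
 -0.3  0.5 -0.4  0.6 -0.3  0.4 -1.6 -0.8]
[[ 0.56905114 -0.057053    0.118     ]
 [ 0.57294188 -0.00498769  0.118     ]
 [ 0.76873414 -0.04579692  0.042     ]]
```

```bash
python3 - <<'E'
from h import *
from scipy.spatial.transform import Rotation as R
R0=R.from_quat([.993463718,.114144,0,0])
psi=.055
z=np.array([np.cos(psi),np.sin(psi),-1])/2**.5; y=np.array([np.sin(psi),-np.cos(psi),0]); x=np.cross(y,z)
Rt=R.from_matrix(np.c_[x,y,z]); print(x,y,z,Rt.as_quat())
print((Rt*R0.inv()).as_rotvec()/(np.pi/4))
E
```

```text
[0.70603755 0.03887127 0.70710678] [ 0.05497228 -0.99848788  0.        ] [ 0.70603755  0.03887127 -0.70710678] [ 0.92353021  0.02540348  0.38253874 -0.01052247]
[ 0.14158834 -0.99114437 -0.20976807]
```

Call:
step_arm(
  targets="-1 0.1 0.1 0.1 0 0 0;-1 0.2 0.2 0.1 0.03 -0.2 -0.04;-1 0.3 0.3 0.1 0.06 -0.4 -0.08;-1 0.4 0.4 0.1 0.085 -0.6 -0.125;-1 0.5 0.5 0.1 0.11 -0.8 -0.17;-1 0.6 0.6 0.1 0.142 -0.991 -0.21;-1 0.754 0.85 0.1 0.142 -0.991 -0.21;-1 0.754 0.85 0.1 0.142 -0.991 -0.21;-1 0.754 0.85 0.1 0.142 -0.991 -0.21;-1 0.754 0.85 0.1 0.142 -0.991 -0.21",
)

```text
clock: 0.93
eef_pos: [0.3879, -0.1862, 0.2774]
tool_rot: [0.924, 0.023, 0.382, -0.011]
ft_force: [1.7, -0.9, 0.0]
grip_width: -0.0
grasp_force: 0.0
```

Call:
step_arm(
  targets="-1 0 0 0 0 0 0",
)

```text
clock: 1.02
eef_pos: [0.3917, -0.1779, 0.2787]
tool_rot: [0.923, 0.033, 0.384, -0.014]
ft_force: [-0.8, 0.3, 0.2]
grip_width: -0.0001
grasp_force: 0.0
```

Call:
step_arm(
  targets="-1 0.1 0.12 -0.06 0 0 0;-1 0.196 0.23 -0.12 0 0 0;-1 0.196 0.23 -0.12 0 0 0;-1 0.196 0.23 -0.12 0 0 0;-1 0.196 0.23 -0.12 0 0 0;-1 0.196 0.23 -0.12 0 0 0;-1 0.196 0.23 -0.12 0 0 0",
)

```text
clock: 1.6
eef_pos: [0.4863, -0.0719, 0.218]
tool_rot: [0.924, 0.026, 0.382, -0.011]
ft_force: [0.4, -0.3, -0.6]
grip_width: 0.0001
grasp_force: 0.0
```

```bash
python3 - <<'E'
from h import *
from scipy.spatial.transform import Rotation as R
o=bot.get_obs();print(o['eef_pos'],o['tool_rot'],o['joint_pos'])
print((R.from_quat([.92353,.0254,.38254,-.01052])*R.from_quat(o['tool_rot']).inv()).as_rotvec()/(np.pi/4))
print((np.array([.526,-.0596,.133])-o['eef_pos'])/.5)
E
```

```text
[ 0.4862877  -0.0719393   0.21797891] [ 0.92387143  0.02589957  0.38166832 -0.01095857] [-0.29937773 -0.22891706 -0.82789018  0.22065188  0.24861338  2.88461961]
[-0.00047923 -0.00239755 -0.00160335]
[ 0.0794246   0.0246786  -0.16995783]
```

The wrist's last joint is near its limit, so I'll give the tool a half turn, which leaves the finger posture the same.

Call:
step_arm(
  targets="-1 0 0.02 0 -0.941 -0.052 0.943;-1 0 0.02 0 -0.941 -0.052 0.943;-1 0 0.02 0 -0.941 -0.052 0.943;-1 0 0.02 0 -0.941 -0.052 0.943;-1 0 0.02 0 -0.941 -0.052 0.943;-1 0 0.02 0 -0.941 -0.052 0.943;-1 0 0.02 0 -0.941 -0.052 0.943;-1 0 0.02 0 -0.941 -0.052 0.943;-1 0 0.02 0 -0.941 -0.052 0.943;-1 0 0.02 0 -0.941 -0.052 0.943",
)

```text
clock: 2.43
eef_pos: [0.4864, -0.0649, 0.2194]
tool_rot: [0.788, 0.482, 0.336, 0.183]
ft_force: [0.7, 0.6, 0.1]
grip_width: 0.0001
grasp_force: 0.0
```

Call:
step_arm(
  targets="-1 0 0 0 -0.941 -0.052 0.943;-1 0 0 0 -0.941 -0.052 0.943;-1 0 0 0 -0.941 -0.052 0.943;-1 0 0 0 -0.941 -0.052 0.943;-1 0 0 0 -0.941 -0.052 0.943;-1 0 0 0 -0.941 -0.052 0.943;-1 0 0 0 -0.941 -0.052 0.943;-1 0 0 0 -0.941 -0.052 0.943;-1 0 0 0 -0.941 -0.052 0.943;-1 0 0 0 -0.941 -0.052 0.943",
)

```text
clock: 3.27
eef_pos: [0.4865, -0.0641, 0.2192]
tool_rot: [0.441, 0.812, 0.2, 0.326]
ft_force: [0.2, 0.2, 0.7]
grip_width: -0.0001
grasp_force: 0.0
```

Call:
step_arm(
  targets="-1 0 0 0 -0.941 -0.052 0.943;-1 0 0 0 -0.941 -0.052 0.943;-1 0 0 0 -0.941 -0.052 0.943;-1 0 0 0 -0.941 -0.052 0.943;-1 0 0 0 -0.941 -0.052 0.943;-1 0 0 0 -0.941 -0.052 0.943;-1 0 0 0 -0.941 -0.052 0.943;-1 0 0 0 -0.941 -0.052 0.943;-1 0 0 0 -0.941 -0.052 0.943;-1 0 0 0 -0.941 -0.052 0.943",
)

```text
clock: 4.1
eef_pos: [0.4865, -0.0635, 0.219]
tool_rot: [-0.023, 0.924, 0.01, 0.382]
ft_force: [-0.1, 0.4, 0.4]
grip_width: -0.0001
grasp_force: 0.0
```

```bash
cat >> h.py <<'E'
from scipy.spatial.transform import Rotation as R
def goto(P,psi=.055):
    "print normalised shift and turn from measured pose to TCP P, flipped 45-degree posture at heading psi"
    o=bot.get_obs(); z=np.array([np.cos(psi),np.sin(psi),-1])/2**.5; y=np.array([-np.sin(psi),np.cos(psi),0])
    Rt=R.from_matrix(np.c_[np.cross(y,z),y,z])
    print(o['clock'],o['eef_pos'],'j',np.round(o['joint_pos'],2),'F',np.round(o['ft_force'],1))
    print(np.round((np.array(P)-o['eef_pos'])/.5,4),np.round((Rt*R.from_quat(o['tool_rot']).inv()).as_rotvec()/(np.pi/4),4))
E
python3 -c "
from h import *
goto([.526,-.0596,.133])"
```

```text
4.1 [ 0.48650712 -0.06351663  0.21896002] j [-0.27 -0.24 -0.83  0.22  0.22 -0.23] F [-0.1  0.4  0.4]
[ 0.079   0.0078 -0.1719] [-0.0017 -0.0003  0.0047]
```

Call:
step_arm(
  targets="-1 0.03 0.004 -0.06 0 0 0;-1 0.06 0.008 -0.12 0 0 0;-1 0.079 0.008 -0.172 0 0 0;-1 0.079 0.008 -0.172 0 0 0;-1 0.079 0.008 -0.172 0 0 0;-1 0.079 0.008 -0.172 0 0 0",
)

```text
clock: 4.6
eef_pos: [0.5263, -0.0589, 0.1335]
tool_rot: [-0.024, 0.924, 0.011, 0.383]
ft_force: [-0.4, -0.2, 0.7]
grip_width: 0.0002
grasp_force: 0.0
```

```bash
python3 - <<'E'
from h import *
import cv2
goto([.526,-.0596,.133])
s=bot.camera("side")[200:310,200:340];t=bot.camera("top")[180:290,230:370]
cv2.imwrite("pics/c1.png",np.vstack([cv2.resize(a,None,fx=2.7*1.0,fy=2.7,interpolation=cv2.INTER_CUBIC) for a in(s,t)])[:,:,::-1])
for n in("side","top"): print(n,proj(n,[[.5685,-.057,.118],bot.get_obs()['eef_pos']]))
E
```

```text
4.6 [ 0.52632496 -0.05890296  0.13354041] j [-0.22  0.03 -0.92 -0.14  0.19 -0.2 ] F [-0.4 -0.2  0.7]
[-0.0006 -0.0014 -0.0011] [-0.0017  0.      0.0028]
side [[266.29333411 219.63605847]
 [247.18517369 216.83425696]]
top [[305.93685752 219.81751618]
 [307.32735762 236.300807  ]]
```

View pics/c1.png

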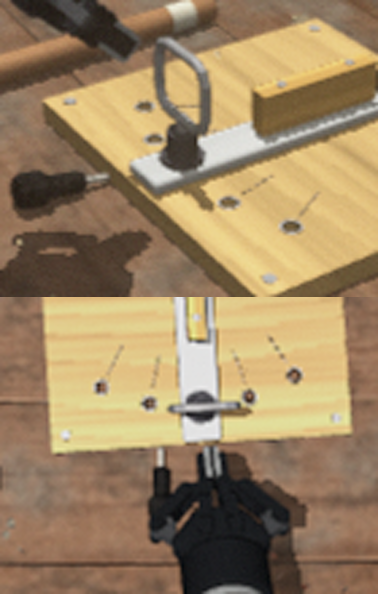

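Call:
step_arm(
  targets="-1 0.02 0 -0.02 0 0 0;-1 0.04 0.001 -0.04 0 0 0;-1 0.06 0.002 -0.06 0 0 0;-1 0.07 0.003 -0.07 0 0 0;-1 0.08 0.003 -0.08 0 0 0;-1 0.08 0.003 -0.08 0 0 0",
)

```text
clock: 5.2
eef_pos: [0.567, -0.057, 0.0935]
tool_rot: [-0.025, 0.923, 0.011, 0.383]
ft_force: [0.1, -0.0, 0.3]
grip_width: 0.0001
grasp_force: 0.0
```

Call:
step_arm(
  targets="-1 0.01 0.001 -0.01 0 0 0;-1 0.02 0.001 -0.02 0 0 0;-1 0.032 0.001 -0.032 0 0 0;-1 0.032 0.001 -0.032 0 0 0;-1 0.032 0.001 -0.032 0 0 0",
)

```text
clock: 5.62
eef_pos: [0.5821, -0.0562, 0.0759]
tool_rot: [-0.025, 0.924, 0.011, 0.382]
ft_force: [0.3, -0.5, -0.1]
grip_width: -0.0002
grasp_force: 0.0
```

```bash
python3 - <<'E'
from h import *
import cv2
goto([.5827,-.0565,.0767])
s=bot.camera("side")[200:310,200:340];t=bot.camera("top")[180:290,230:370]
cv2.imwrite("pics/c2.png",np.vstack([cv2.resize(a,None,fx=2.7*1.0,fy=2.7,interpolation=cv2.INTER_CUBIC) for a in(s,t)])[:,:,::-1])
E
```

```text
5.6167 [ 0.58213944 -0.05621002  0.07590466] j [-0.18  0.27 -0.87 -0.34  0.17 -0.17] F [ 0.3 -0.5 -0.1]
[ 0.0011 -0.0006  0.0016] [-0.0009 -0.0021  0.0002]
```

View pics/c2.png

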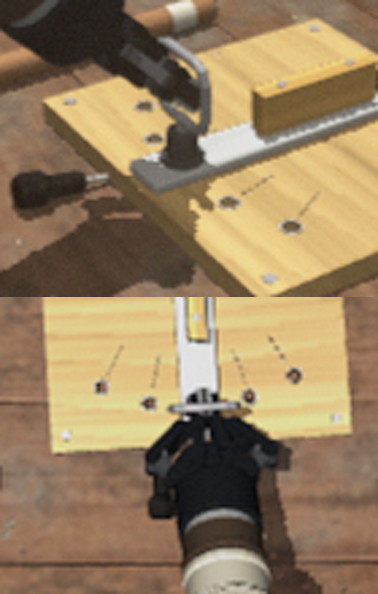

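The fingertips are through the ring with no contact force, so I lift in small steps.

Call:
step_arm(
  targets="-1 0 0 0.008 0 0 0;-1 0 0 0.016 0 0 0;-1 0 0 0.02 0 0 0;-1 0 0 0.02 0 0 0",
)

```text
clock: 6.05
eef_pos: [0.5803, -0.0562, 0.0855]
tool_rot: [-0.025, 0.924, 0.011, 0.381]
ft_force: [-0.4, -0.4, -5.6]
grip_width: -0.0001
grasp_force: 2.4
```

Call:
step_arm(
  targets="-1 0 0 0.008 0 0 0;-1 0 0 0.016 0 0 0;-1 0 0 0.022 0 0 0;-1 0 0 0.022 0 0 0",
)

```text
clock: 6.38
eef_pos: [0.58, -0.0561, 0.0962]
tool_rot: [-0.025, 0.925, 0.011, 0.38]
ft_force: [-4.0, -0.3, -7.4]
grip_width: 0.0002
grasp_force: 4.4
```

Call:
step_arm(
  targets="-1 0 0 0.006 0 0 0;-1 0 0 0.012 0 0 0;-1 0 0 0.012 0 0 0;-1 0 0 0.012 0 0 0",
)

```text
clock: 6.72
eef_pos: [0.5801, -0.0562, 0.102]
tool_rot: [-0.025, 0.924, 0.011, 0.38]
ft_force: [-5.8, -1.0, -8.9]
grip_width: 0.0001
grasp_force: 5.1
```

```bash
python3 - <<'E'
from h import *
import cv2
goto([.58,-.056,.102])
s=bot.camera("side")[200:310,200:340]
cv2.imwrite("pics/c3.png",cv2.resize(s,None,fx=5,fy=5,interpolation=cv2.INTER_CUBIC)[:,:,::-1])
# arc of the tool about the pivot for q = 0..0.262 from the present pose
p=bot.get_obs()['eef_pos'][:2];c=np.array([.768,-.0456])
for q in(.065,.13,.2,.262,.28):
    M=np.array([[np.cos(-q),-np.sin(-q)],[np.sin(-q),np.cos(-q)]]);print(q,np.round((c+M@(p-c)-p)/.5,4),-q/(np.pi/4))
E
```

```text
6.7167 [ 0.58006873 -0.05615063  0.1020262 ] j [-0.18  0.2  -0.84 -0.24  0.17 -0.17] F [-5.8 -1.  -8.9]
[-0.0001  0.0003 -0.0001] [-0.0013 -0.0064  0.001 ]
0.065 [-0.0006  0.0245] -0.08276057040778557
0.13 [0.0004 0.0489] -0.16552114081557115
0.2 [0.0033 0.0751] -0.25464790894703254
0.262 [0.0074 0.0981] -0.33358876072061266
0.28 [0.0088 0.1047] -0.3565070725258456
```

View pics/c3.png

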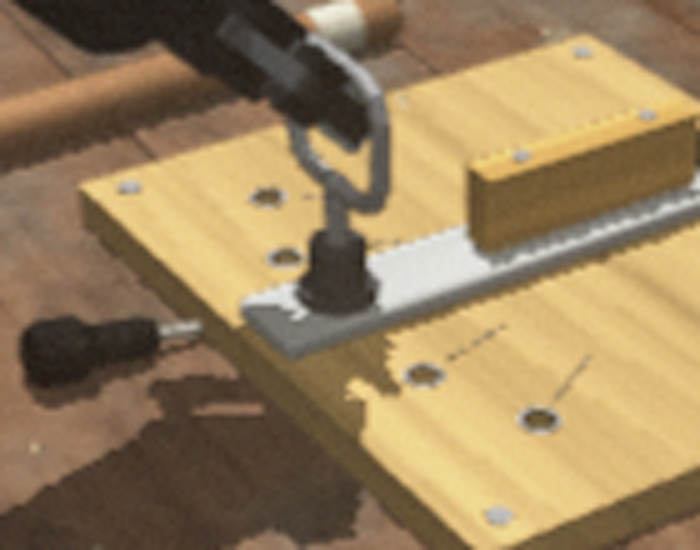

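The pin stem is showing and the pin is about 20 mm up. Now I swing left along the arc.

Call:
step_arm(
  targets="-1 0 0.006 0 0 0 -0.02;-1 0 0.012 0 0 0 -0.041;-1 -0.0006 0.021 0 0 0 -0.07;-1 -0.0005 0.03 0 0 0 -0.1;-1 0 0.04 0 0 0 -0.135;-1 0.0004 0.049 0 0 0 -0.166;-1 0.0015 0.058 0 0 0 -0.197;-1 0.0025 0.067 0 0 0 -0.228;-1 0.0033 0.075 0 0 0 -0.255;-1 0.0033 0.075 0 0 0 -0.255",
)

```text
clock: 7.6
eef_pos: [0.5818, -0.017, 0.1018]
tool_rot: [0.066, 0.923, -0.027, 0.379]
ft_force: [-5.8, 1.4, -8.9]
grip_width: -0.0001
grasp_force: 5.0
```

```bash
python3 - <<'E'
from h import *
import cv2
goto([.5838,-.0071,.102],.055-.262)
s=bot.camera("side");t=bot.camera("top")
a=cv2.resize(s[200:290,200:320],None,fx=5,fy=5,interpolation=cv2.INTER_CUBIC)
b=cv2.resize(t[130:250,250:350],None,fx=2,fy=3.75,interpolation=cv2.INTER_CUBIC)
cv2.imwrite("pics/c4.png",np.hstack([a,b])[:,:,::-1])
E
```

```text
7.6 [ 0.5818207  -0.01698602  0.10176261] j [ 0.04  0.2  -0.85 -0.25 -0.12  0.13] F [-5.8  1.4 -8.9]
[0.004  0.0198 0.0005] [-0.0028 -0.0067 -0.0817]
```

View pics/c4.png

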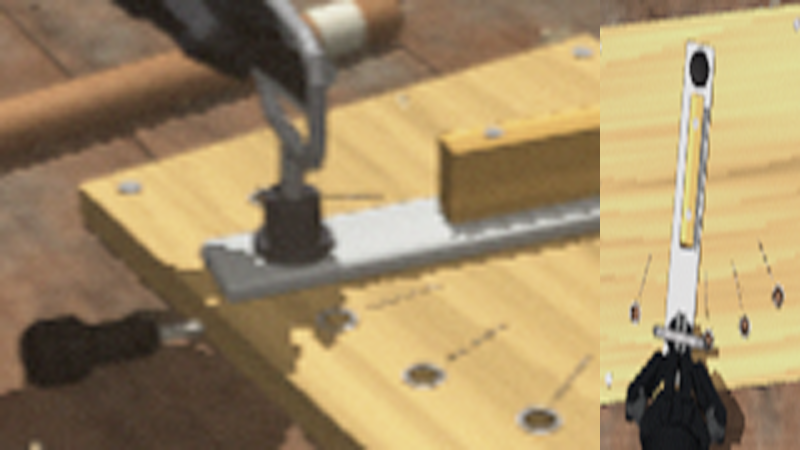

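Call:
step_arm(
  targets="-1 0.001 0.007 0 0 0 -0.025;-1 0.002 0.014 0 0 0 -0.05;-1 0.004 0.0195 0 0 0 -0.08;-1 0.004 0.0195 0 0 0 -0.08;-1 0.004 0.0195 0 0 0 -0.08",
)

```text
clock: 8.12
eef_pos: [0.5835, -0.0075, 0.1014]
tool_rot: [0.095, 0.92, -0.038, 0.378]
ft_force: [-7.0, 1.5, -7.5]
grip_width: 0.0
grasp_force: 5.4
```

```bash
python3 - <<'E'
from h import *
import cv2
goto([.5838,-.0071,.102],.055-.262)
s=bot.camera("side");t=bot.camera("top")
a=cv2.resize(s[200:290,200:300],None,fx=5,fy=5,interpolation=cv2.INTER_CUBIC)
b=cv2.resize(t[135:225,265:325],None,fx=5,fy=5,interpolation=cv2.INTER_CUBIC)
cv2.imwrite("pics/c5.png",np.hstack([a,b])[:,:,::-1])
P=[.768,-.0456,.055]
for q in(.22,.24,.262,.28,.3):
    L=jig([P[0],P[1],P[2]-q],[[-.235,.02,.03],[-.235,-.02,.03],[-.03,-.02,.03],[-.03,.02,.03],[-.15,.02,.03],[-.15,-.02,.03],[-.2,-.017,.055]])
    print(q,'S',np.round((proj("side",L[[0,1,6]])-[200,200]+.5)*5).astype(int).tolist(),'T',np.round((proj("top",L[2:6])-[265,135]+.5)*5+[500,0]).astype(int).tolist())
E
```

```text
8.1167 [ 0.58347759 -0.00750472  0.1013868 ] j [ 0.09  0.2  -0.83 -0.22 -0.21  0.22] F [-7.   1.5 -7.5]
[0.0006 0.0008 0.0012] [-0.0029 -0.0079 -0.0027]
0.22 S [[193, 237], [221, 285], [301, 213]] T [[700, 126], [629, 115], [596, 329], [667, 340]]
0.24 S [[191, 232], [217, 280], [297, 208]] T [[699, 127], [628, 114], [590, 327], [662, 340]]
0.262 S [[189, 226], [212, 274], [293, 203]] T [[698, 127], [627, 113], [585, 325], [656, 339]]
0.28 S [[187, 221], [209, 268], [290, 199]] T [[697, 128], [626, 112], [580, 323], [651, 339]]
0.3 S [[186, 215], [206, 263], [286, 194]] T [[696, 128], [626, 111], [575, 322], [645, 338]]
```

View pics/c5.png

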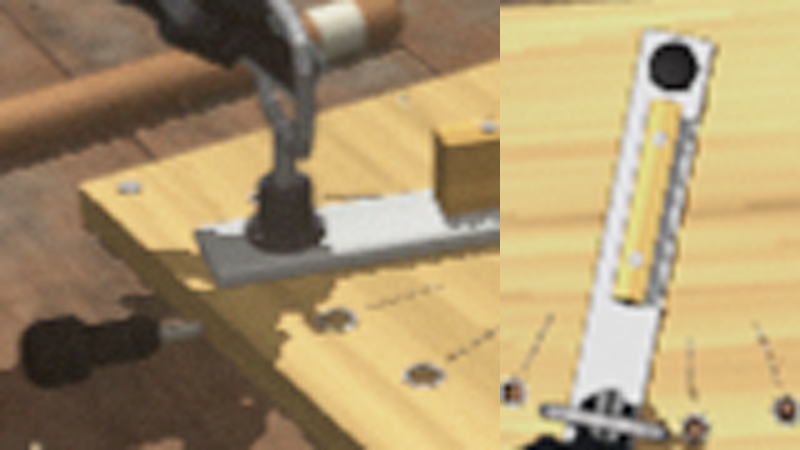

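The fence sits near the target hole: the image edges give q ≈ 0.25–0.265. I lower with the finger still hooked and watch whether the spring force keeps following.

Call:
step_arm(
  targets="-1 0.0005 0.0008 -0.006 0 0 0;-1 0.0005 0.0008 -0.012 0 0 0;-1 0.0005 0.0008 -0.018 0 0 0;-1 0.0005 0.0008 -0.023 0 0 0;-1 0.0005 0.0008 -0.023 0 0 0;-1 0.0005 0.0008 -0.023 0 0 0",
)

```text
clock: 8.72
eef_pos: [0.5836, -0.0076, 0.0899]
tool_rot: [0.095, 0.92, -0.039, 0.378]
ft_force: [-7.7, 2.0, -6.6]
grip_width: 0.0005
grasp_force: 5.3
```

Call:
step_arm(
  targets="-1 0 0 -0.006 0 0 0;-1 0 0 -0.012 0 0 0;-1 0 0 -0.012 0 0 0;-1 0 0 -0.012 0 0 0",
)

```text
clock: 9.05
eef_pos: [0.5845, -0.0077, 0.0849]
tool_rot: [0.095, 0.92, -0.039, 0.379]
ft_force: [-5.9, 1.5, -6.3]
grip_width: -0.0
grasp_force: 4.6
```

Call:
step_arm(
  targets="-1 0 0 -0.006 0 0 0;-1 0 0 -0.012 0 0 0;-1 0 0 -0.017 0 0 0;-1 0 0 -0.017 0 0 0;-1 0 0 -0.017 0 0 0",
)

```text
clock: 9.47
eef_pos: [0.5882, -0.008, 0.0797]
tool_rot: [0.096, 0.918, -0.039, 0.383]
ft_force: [-0.4, 1.7, -1.1]
grip_width: 0.0001
grasp_force: 0.0
```

Call:
step_arm(
  targets="-1 0 0 -0.004 0 0 0;-1 0 0 -0.008 0 0 0;-1 0 0 -0.008 0 0 0",
)

```text
clock: 9.72
eef_pos: [0.5873, -0.0086, 0.0746]
tool_rot: [0.096, 0.918, -0.039, 0.382]
ft_force: [-0.1, 0.7, -0.1]
grip_width: 0.0
grasp_force: 0.0
```

```bash
python3 -c "
from h import *
goto([.5882,-.0085,.0757],.055-.262)"
```

```text
9.7167 [ 0.58732242 -0.0086405   0.07462172] j [ 0.09  0.28 -0.86 -0.33 -0.21  0.22] F [-0.1  0.7 -0.1]
[0.0018 0.0003 0.0022] [-0.001   0.0029  0.0021]
```

Free of force. I back out along the tool axis, with a heading of -0.207.

Call:
step_arm(
  targets="-1 -0.0138 0.0029 0.0142 0 0 0;-1 -0.0277 0.0058 0.0283 0 0 0;-1 -0.0415 0.0087 0.0425 0 0 0;-1 -0.0554 0.0116 0.0567 0 0 0;-1 -0.083 0.0174 0.085 0 0 0;-1 -0.111 0.0232 0.113 0 0 0;-1 -0.152 0.0319 0.156 0 0 0;-1 -0.208 0.0435 0.25 0 0 0;-1 -0.208 0.0435 0.3 0 0 0;-1 -0.208 0.0435 0.3 0 0 0",
)

```text
clock: 10.55
eef_pos: [0.485, 0.014, 0.2334]
tool_rot: [0.097, 0.916, -0.038, 0.387]
ft_force: [1.5, 0.2, 1.5]
grip_width: 0.0
grasp_force: 0.0
```

```bash
python3 - <<'E'
from h import *
import cv2
goto([.5,0,.2],-.207)
s=bot.camera("side");t=bot.camera("top")
a=cv2.resize(s[200:320,200:320],None,fx=3.75,fy=3.75,interpolation=cv2.INTER_CUBIC)
b=cv2.resize(t[135:255,240:330],None,fx=3.75,fy=3.75,interpolation=cv2.INTER_CUBIC)
cv2.imwrite("pics/c6.png",np.hstack([a,b])[:,:,::-1])
for q in(.24,.262,.28):
  L=jig([.768,-.0456,.055-q],[[-.2,0,.118],[-.2,0,.13],[-.235,.02,.03],[-.235,-.02,.03]])
  print(q,np.round((proj("side",L)-[200,200]+.5)*3.75).tolist(),np.round((proj("top",L)-[240,135]+.5)*3.75+[450,0]).tolist())
E
```

```text
10.55 [0.48495784 0.01401321 0.23339242] j [ 0.21 -0.27 -0.82  0.26 -0.29  0.3 ] F [1.5 0.2 1.5]
[ 0.0301 -0.028  -0.0668] [-0.0041  0.0188  0.0012]
0.24 [[212.0, 38.0], [211.0, 17.0], [143.0, 174.0], [163.0, 210.0]] [[628.0, 316.0], [629.0, 316.0], [591.0, 359.0], [645.0, 368.0]]
0.262 [[209.0, 34.0], [209.0, 14.0], [141.0, 169.0], [159.0, 205.0]] [[622.0, 315.0], [622.0, 315.0], [585.0, 357.0], [638.0, 368.0]]
0.28 [[207.0, 31.0], [207.0, 11.0], [140.0, 166.0], [157.0, 201.0]] [[617.0, 314.0], [617.0, 314.0], [579.0, 355.0], [632.0, 367.0]]
```

View pics/c6.png

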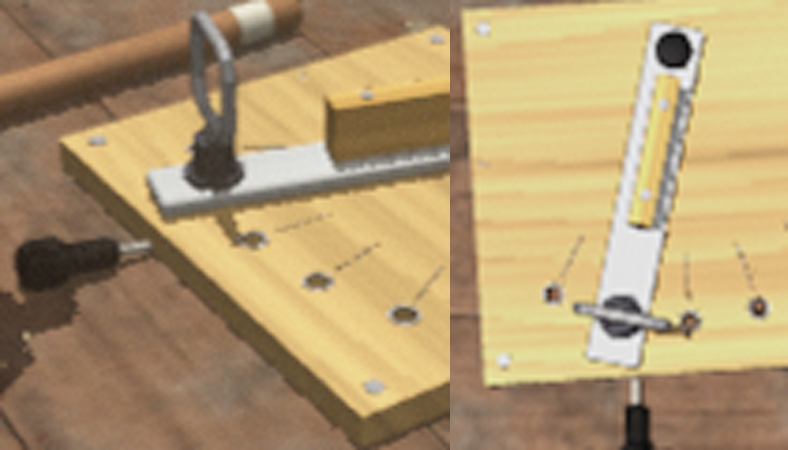

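The fence is at the next hole to the left: the ring centre is at about (622,316), as predicted for 0.262. The ring's bar is at its fully-down height, near (214,36), and no stem shows. The gripper is clear, and the dowel and bit holder haven't moved.

```bash
python3 -c "
from workcell import bot
print(bot.job_done())"
```

```text
the job is handed in; nothing more can be done
None
```

I swung the fence one hole to the left, toward the dowel; the final picture shows the pin fully down in that hole with the gripper clear, and I handed the job in at about 10.7 s.

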